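# Set the strip heater's gap with its thumbwheel

### The job

The strip heater on the bench (switched off and cold) is open too wide for the next visor sheets. With a fingertip on top of its knurled thumbwheel, roll the wheel stroke by stroke until the moving bed has closed the gap to the set marker, so that the bed's pointer and the marker stand tip to tip, then take the hand away. Roll it without bearing down hard, do not push on the moving bed, and leave the marker and the loose things around the machine where they are.

Things in the scene. Friction and masses are not known exactly. Their poses are not given: they have to be found in the camera images.
- strip_heater: Bench strip heater (line bender) for plastic sheet: fixed grey machine, 200 mm (its x) by 420 mm (its y), origin under its centre on the bench, z up. Two aluminium beds lie along y with the heating gap between them; the -x one is fixed. At the +y end (y 120 to 212 mm) a flat housing, deck 98 mm above the bench, carries the thumbwheel (-x half) and the gap scale (+x half).
- wheel: Steel knurled thumbwheel, 44 mm diameter, 16 mm wide; origin at its centre, 88 mm above the bench, x along its axle (the machine's x); the frame turns with it. 12 mm of it stand above the deck through a slot 20 x 47 mm. One turn moves the bed 8 mm. Light friction, about 1 N at the rim; it stays where it is left.
- wheel_top (a point): Highest point of the thumbwheel's rim, mid-width, 110 mm above the bench, the highest point of the machine; at (-52, 168, 110) mm in the machine's frame, with the machine's axes, not turning with the wheel. Rolling the top of the rim towards the machine's -y (towards the beds) closes the gap, towards +y opens it.
- bed: The moving bed: aluminium bar 55 x 310 x 22 mm along y, top 92 mm above the bench, on the +x side of the gap; origin mid-length on the lower corner of its gap edge, machine's axes. The wheel's screw slides it along the machine's x, to -x as the gap closes (gap 24 mm to 3 mm). It carries the pointer.
- pointer_tip (a point): Tip of the steel pointer fixed to the moving bed, in line with its gap edge, over the white scale plate on the deck, 102 mm above the bench. It points to the machine's +y and travels to -x with the bed as the gap closes. Machine's axes.
- mark_tip (a point): Tip of the set marker, a black rider (12 x 11 x 6 mm, white line) stiff on its rail on the deck, 104 mm above the bench, pointing to the machine's -y at the pointer, 3 mm from it in y. It stands at the gap wanted, 6 to 10 mm. At the start the pointer is 6 to 16 mm beyond it (+x); the gap is set when both tips have the same x in the machine's axes.
- clip_jar: Closed translucent jar with a white cap, 60 mm diameter, 75 mm high, on the bench outside the housing end (+y); origin under its centre. Bystander.
- screwdriver: Screwdriver lying on the bench behind the machine (+x), roughly along the machine's y; origin under its middle. Bystander.
- buckle: Printed strap buckle, 44 x 25 x 12 mm, on the bench in front of the housing (-x); origin under its centre. Bystander.

How it is judged:
By the outcome, as a careful person would: the job done as asked, in the order asked, and still so for the second after the job is handed in, with the robot touching nothing.
It also fails if it takes over 72 s, if anything falls off the work surface, if the arm or the gripper's body presses on something with over 40 N, if the wrist force passes 120 N, or if a joint passes its speed limit or range.

### The arm

A 6-joint arm with a two-finger parallel gripper is mounted at the origin on the work surface. World frame = base frame: x ahead of the robot, y to its left, z up, the work surface at z = 0. Lengths are in m, angles in rad, forces in N, time in s.
With the tool pointing down it reaches from about 0.4 to 0.925 m from the base axis. Payload 12.5 kg.
Tool frame: the origin (TCP) lies at the very end of the fingers, on their centre line; the grasp point (between the pads) lies 19 mm behind it; z points along the fingers, y is the direction in which the jaws open and shut (so a half turn about z gives the same grasp; the last joint's range is limited). The gripper opens to 95 mm and grips with 3 to 60 N. Pads are 20 mm wide; open, the fingers measure 119 mm over their backs; the gripper's body (75 mm by 180 mm) begins 59 mm behind the grasp point.
Start: joints at [1.161, 0.491, 1.559, -0, 1.092, -0.106], TCP at [0.187, 0.596, 0.215] pointing down, gripper open.
Joint ranges: [-3.1, 3.1], [-0.84, 2.19], [0.05, 2.79], [-1.13, 4.28], [0.06, 2.93], [-2.69, 2.69]. Speed limits (rad/s): [2.22, 2.22, 2.79, 3.14, 3.14, 3.14].

### API

Orientations are given as a unit quaternion [w, x, y, z].
In Python, from station import bot gives the robot as it stands. The module is installed in compiled form; this text tells all that it offers. Calls block until the motion is done:
- bot.goto(position, orientation): joint-space move of the TCP to a pose.
- bot.line_to(position, rot=None, feed=0.15): straight line of the TCP; rot=None keeps the orientation; feed is the mean speed in m/s.
- bot.goto_joints(angles): joint-space move.
- bot.gripper_open() and bot.gripper_close(newtons=None): open the fingers fully, or close them until they stop; newtons is the grip in N (None keeps the last).
- bot.hold(seconds).
- bot.solve_ik(position, orientation): joint angles nearest the present ones, or None.
- bot.sense(): the state.
- bot.grab_frame(name): name is "scene" or "top" or "wrist"; returns a dict with "pixels" (384x512x3 uint8, red, green, blue), "z_map" (384x512 float32, m along the optical axis (not along the pixel's ray), 0 where there is no reading), "mtx" (3x3 intrinsics, pixels), "eye" and "attitude" of the camera in the world; the wrist camera has in their place "T_tool_cam" (4x4, takes a point from camera to tool coordinates, whose origin is the TCP and whose axes are the flange's). Camera axes: x right, y down, z forward; pixel columns grow to the right and rows downward; lengths in m; the calibration is good to about 2 mm. The wrist camera is an equidistant fisheye: a pixel r from the principal point sees the ray r / f radians off the axis. A picture is of the moment at which its call begins: read the wrist's pose just before it.
A pose or a line that the arm cannot do raises bot.MotionError and nothing moves.
- bot.hand_in(): hands the job in, once; it reports no verdict.
The state is a dict: "time_s": time; "q": joint angles; "qvel": joint speeds; "tau": joint torques, N m; "eef_pos": TCP position; "ee_rot": TCP orientation; "ft_force": force on the tool from outside, world axes, zero at the start; "torque": the same for the moment, N m; "grip_width": opening from 0.0 (shut) to 1.0 (fully open).
Only numpy, scipy, OpenCV 4.12 (cv2) and the standard library are available. Lean on these libraries where they do the work, as an engineer would, in place of code of your own. Each camera call takes 0.05 s, during which the arm holds its last target. There are 200 camera calls.

## Working session

There is one attempt and no reset: what is moved stays moved. The work goes in short steps, each a Python script; the robot and the scene stay as the last script left them, time stands still between calls to the robot, and variables do not carry over. Pictures are saved under pics/ and viewed, about 8 in all and at most 12, crops included, and the job is handed in when it is done.

```bash
mkdir -p pics
cat > h.py <<'E'
import numpy as np, cv2
from scipy.spatial.transform import Rotation as R
from station import bot
def quat(q): return R.from_quat([q[1],q[2],q[3],q[0]])
def save(f,n): cv2.imwrite('pics/'+n,cv2.cvtColor(f,cv2.COLOR_RGB2BGR))
def att(a):
    a=np.array(a); return a if a.shape==(3,3) else quat(a).as_matrix()
E
python3 - <<'E'
from h import *
import pickle
d={}
for n in ['top','scene']:
    f=bot.grab_frame(n); d[n]=f; print(n,f['mtx'],f['eye'],f['attitude'])
pickle.dump(d,open('f0.pkl','wb'))
s=bot.sense(); print(s)
save(d['top']['pixels'],'top0.png')
save(d['scene']['pixels'],'scene0.png')
E
```

```text
top [[388.05368367   0.         253.98315424]
 [  0.         388.05368367 195.04754455]
 [  0.           0.           1.        ]] [0.56365327 0.08139571 0.85078189] [-0.0272012   0.70927312 -0.70436335  0.00800027]
scene [[385.20277234   0.         252.51668717]
 [  0.         385.20277234 195.36560013]
 [  0.           0.           1.        ]] [1.01088355 0.15303461 0.78917862] [-0.17188198  0.60256267  0.75245085 -0.20295943]
{'time_s': 0.1, 'q': array([ 1.16135135e+00,  4.91487429e-01,  1.55938300e+00, -2.46404531e-05,
        1.09169635e+00, -1.05614784e-01]), 'qvel': array([-0.00017031, -0.0005052 , -0.00077033,  0.00014449,  0.00229334,
        0.0010758 ]), 'tau': array([ 2.83790527e-03, -6.13622904e+01, -2.58608240e+01,  6.94035343e-02,
        4.70248132e-02, -4.63121944e-05]), 'eef_pos': array([0.18689373, 0.59618026, 0.21412944]), 'ee_rot': array([-1.13481623e-04,  1.51325811e-01,  9.88483820e-01, -4.73784969e-04]), 'ft_force': array([ 0.3642948 , -0.67841332,  0.23670162]), 'torque': array([-0.08300816, -0.02427946,  0.01998646]), 'grip_width': 0.9974161866662992}
```

View pics/top0.png

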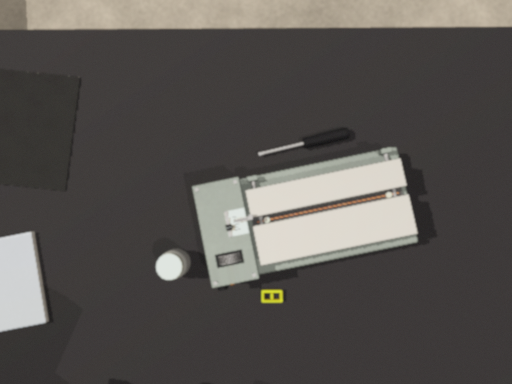

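The top view shows the housing at around (225,232), the wheel at (230,259), the scale at (236,222), the jar at (172,265), the buckle at (272,296) and the screwdriver at (305,142).

Run:
```python
from h import *
import pickle
d=pickle.load(open('f0.pkl','rb'))
c=d['top']['pixels'][165:300,180:280]
save(cv2.resize(c,None,fx=4.4,fy=4.4,interpolation=cv2.INTER_CUBIC),'top_crop.png')
```

```text
(no output)
```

View pics/top_crop.png

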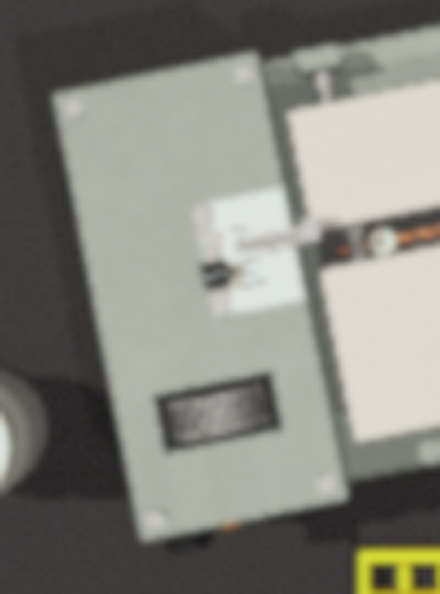

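```bash
cat >> h.py <<'E'
def top_pt(f,u,v,z):
    K=f['mtx']; r=att(f['attitude'])@np.array([(u-K[0,2])/K[0,0],(v-K[1,2])/K[1,1],1]); e=np.array(f['eye'])
    return e+r*(z-e[2])/r[2]
def crop(u,v): return 180+(u+.5)/4.4-.5,165+(v+.5)/4.4-.5
def fit(M,W): # 2D rigid
    M=np.array(M,float);W=np.array(W,float);a=M-M.mean(0);b=W-W.mean(0)
    th=np.arctan2((a[:,0]*b[:,1]-a[:,1]*b[:,0]).sum(),(a*b).sum())
    c,s=np.cos(th),np.sin(th);Q=np.array([[c,-s],[s,c]]);t=W.mean(0)-Q@M.mean(0)
    return th,Q,t,np.linalg.norm((M@Q.T+t)-W,axis=1)
E
python3 - <<'E'
from h import *
import pickle
f=pickle.load(open('f0.pkl','rb'))['top']
px=[(52,95),(258,52),(348,498),(140,543)]
M=[(.1,.212),(.1,.12),(-.1,.12),(-.1,.212)]
W=[top_pt(f,*crop(*p),.098)[:2] for p in px]
th,Q,t,res=fit(M,W); print(th,t,res)
for p,z in [((217,411),.098),((240,240),.102),((240,275),.104)]:
    w=top_pt(f,*crop(*p),z); print(w,Q.T@(w[:2]-t))
u,v=[int(round(c)) for c in crop(300,150)]
e=np.array(f['eye']); print('deck z',e[2]-f['z_map'][u and 185,205])
wt=Q@[-.052,.168]+t; print('wheeltop',wt)
# tool down, tool y along machine y: candidates
for k in (0,np.pi):
    X=np.array([np.cos(th+k),np.sin(th+k),0]);Y=np.array([np.sin(th+k),-np.cos(th+k),0])
    q=R.from_matrix(np.c_[X,Y,[0,0,-1]]).as_quat(); q=[q[3],*q[:3]]
    print(k,q,bot.solve_ik([*wt,.25],q))
print(bot.grab_frame('wrist')['T_tool_cam'])
E
```

```text
0.21038166682687753 [ 0.56420291 -0.00443316] [0.00060633 0.00090426 0.00067342 0.00099534]
[0.47906261 0.14944841 0.098     ] [-0.0511275  0.1682688]
[0.55408688 0.13978855 0.102     ] [0.02022529 0.14315436]
[0.53885087 0.13947734 0.104     ] [0.00526022 0.1460318 ]
deck z 0.09226688736034483
wheeltop [0.47826547 0.14900333]
0 [np.float64(0.0), np.float64(0.9944725439304258), np.float64(0.10499694932971751), np.float64(0.0)] [ 1.70083249e-01  2.75775250e-01  1.80859509e+00 -4.44089210e-16
  1.05722231e+00  1.53049791e+00]
3.141592653589793 [np.float64(0.0), np.float64(-0.1049969493297175), np.float64(0.9944725439304258), np.float64(0.0)] [ 1.70083249e-01  2.75775250e-01  1.80859509e+00 -4.44089210e-16
  1.05722231e+00 -1.61109474e+00]
[[ 8.27830210e-04 -9.57582580e-01 -2.88157800e-01  8.25292572e-02]
 [ 9.99999598e-01  8.92409943e-04 -9.27489672e-05  7.45829554e-05]
 [ 3.45969681e-04 -2.88157607e-01  9.57582933e-01 -1.69520065e-01]
 [ 0.00000000e+00  0.00000000e+00  0.00000000e+00  1.00000000e+00]]
```

```bash
cat >> h.py <<'E'
TH=0.21038166682687753; C,S=np.cos(TH),np.sin(TH); Q=np.array([[C,-S],[S,C]]); T0=np.array([0.56420291,-0.00443316])
q_=R.from_matrix(np.c_[[C,S,0],[S,-C,0],[0,0,-1]]).as_quat(); DOWN=[q_[3],*q_[:3]]
def W(x,y,z): return [*(Q@[x,y]+T0),z]
def wrist():
    s=bot.sense(); f=bot.grab_frame('wrist'); f['s']=s; return f
def wcam(f):
    T=np.eye(4);T[:3,:3]=quat(f['s']['ee_rot']).as_matrix();T[:3,3]=f['s']['eef_pos']; return T@f['T_tool_cam']
def wpt(f,u,v,z): # pixel -> machine frame at height z
    K=f['mtx'];a=(u-K[0,2])/K[0,0];b=(v-K[1,2])/K[1,1];r=np.hypot(a,b)
    d=np.array([a/r*np.sin(r),b/r*np.sin(r),np.cos(r)]);T=wcam(f);d=T[:3,:3]@d;e=T[:3,3]
    w=e+d*(z-e[2])/d[2]; return Q.T@(w[:2]-T0)
E
python3 - <<'E'
from h import *
import pickle
bot.gripper_close(10)
bot.goto(W(-.052,.168,.20),DOWN)
bot.line_to(W(-.052,.168,.125),feed=.1)
bot.hold(.3)
f=wrist(); pickle.dump(f,open('w1.pkl','wb')); save(f['pixels'],'w1.png'); print(f['mtx'],f['s'])
E
```

```text
[[297.31863964   0.         255.86698806]
 [  0.         297.31863964 190.57573347]
 [  0.           0.           1.        ]] {'time_s': 4.7917, 'q': array([1.70060871e-01, 4.38083671e-01, 1.95658897e+00, 1.10352140e-05,
       7.46244086e-01, 1.53050071e+00]), 'qvel': array([ 1.74850222e-04,  2.11032611e-03, -2.92618563e-06, -4.02878860e-04,
        3.77072428e-04,  3.70433001e-04]), 'tau': array([ 9.60849429e-03, -5.05474842e+01, -1.86916673e+01,  2.67905148e-02,
       -8.04883498e-02, -1.29691534e-04]), 'eef_pos': array([0.47838836, 0.14901523, 0.12535341]), 'ee_rot': array([-2.56520336e-05,  9.94474234e-01,  1.04980395e-01,  3.37011671e-04]), 'ft_force': array([ 0.04347163, -0.34059542,  0.87119475]), 'torque': array([-0.08357925,  0.12689517,  0.04263065]), 'grip_width': 0.0015680586264187595}
```

View pics/w1.png

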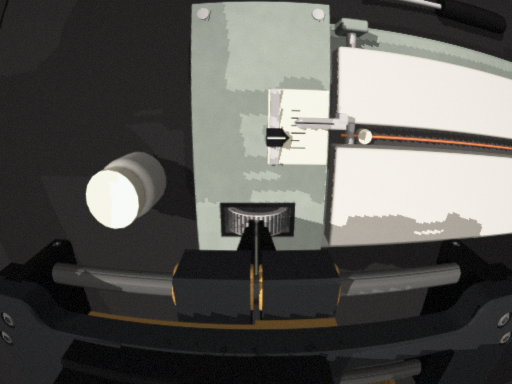

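The wrist view shows the pointer tip near (291,122) and the marker tip near (291,137), with the fingertip over the wheel at (257,225). I'll enlarge that area.

Run:
```python
from h import *
import pickle
f=pickle.load(open('w1.pkl','rb'))
c=f['pixels'][85:260,215:365]
save(cv2.resize(c,None,fx=4,fy=3.4,interpolation=cv2.INTER_CUBIC)if 0 else cv2.resize(c[:,:],None,fx=3.4,fy=3.4,interpolation=cv2.INTER_CUBIC),'w1c.png')
```

```text
(no output)
```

View pics/w1c.png

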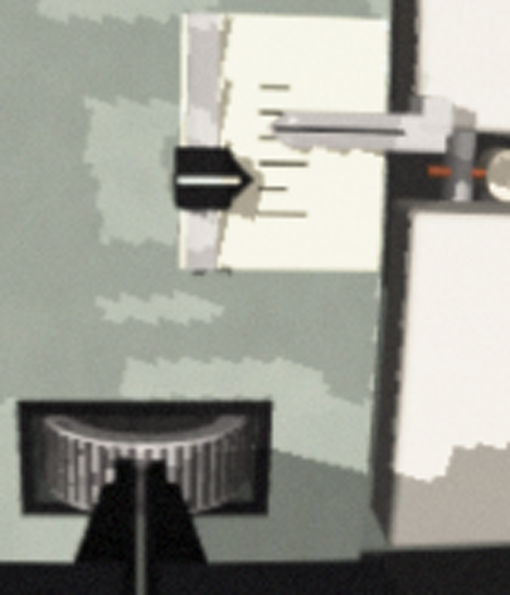

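Run:
```python
from h import *
import pickle
f=pickle.load(open('w1.pkl','rb'))
g=lambda u,v:(215+(u+.5)/3.4-.5,85+(v+.5)/3.4-.5)
p=wpt(f,*g(272,127),.102);m=wpt(f,*g(258,180),.104);print(p,m,p-m)
print('slot',wpt(f,*g(145,404),.098))
for sg in (1,-1):
    X=sg*np.array([S,-C,0]);Z=np.array([0,0,-1.]);q=R.from_matrix(np.c_[X,np.cross(Z,X),Z]).as_quat();print(q,bot.solve_ik(W(-.052,.168,.12),[q[3],*q[:3]]))
```

```text
[0.0175721  0.14323608] [0.00750741 0.14596745] [ 0.01006469 -0.00273137]
slot [-0.03953854  0.16731792]
[ 0.77744233 -0.62895422  0.         -0.        ] None
[0.62895422 0.77744233 0.         0.        ] [ 1.70083243e-01  4.46486001e-01  1.96140175e+00 -4.44089210e-16
  7.33704906e-01 -4.02984240e-02]
```

```bash
cat >> h.py <<'E'
q2=R.from_matrix(np.c_[[-S,C,0],[C,S,0],[0,0,-1]]).as_quat(); ROLL=[q2[3],*q2[:3]]
def fz(n=3):
    v=[]
    for _ in range(n): v.append(bot.sense()['ft_force']); bot.hold(.01)
    return np.mean(v,0)
XW=-.052
E
python3 - <<'E'
from h import *
y0=.176
bot.goto(W(XW,y0,.118),ROLL)
bot.hold(.2); b=fz(5); print('base',b)
z=.1125
bot.line_to(W(XW,y0,z),feed=.03)
while z>.1075:
    F=fz()-b; print(round(z,4),F.round(2),bot.sense()['eef_pos'][2].round(5))
    if F[2]>3: break
    z-=.0004; bot.line_to(W(XW,y0,z),feed=.02)
bot.line_to(W(XW,y0-.008,z),feed=.03); print('mid',fz()-b)
bot.line_to(W(XW,y0-.017,z),feed=.03); print('end',fz()-b)
bot.line_to(W(XW,y0-.017,.114),feed=.05)
f=wrist(); save(f['pixels'],'w2.png'); print(f['s']['time_s'],fz()-b)
E
```

```text
base [-0.18484946 -0.25872936 -0.36294457]
0.1125 [0.2  0.23 0.91] 0.11232
0.1121 [-0.24  0.42  0.11] 0.11213
0.1117 [ 0.04 -0.05  0.74] 0.11172
0.1113 [-0.54 -0.24  0.65] 0.11128
0.1109 [0.13 0.78 0.68] 0.11089
0.1105 [-0.09  0.52  0.26] 0.11048
0.1101 [-0.42  0.45  2.24] 0.11022
0.1097 [-1.71 -0.09  7.78] 0.11011
mid [-1.52098578 -0.45384677  7.77560733]
end [-1.4561057  -0.82156302  7.76602937]
9.9167 [ 0.27762679  0.43751997 -0.1689839 ]
```

View pics/w2.png

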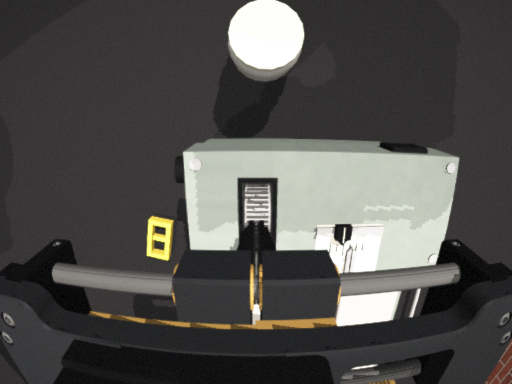

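Contact is at z≈0.1102 (about 14 N/mm). The marker is visible near (343,235) and the pointer near (347,255). I'll continue with lighter strokes and then check progress.

```bash
cat >> h.py <<'E'
def stroke(L,z=.1099,ys=.177,check=False):
    bot.line_to(W(XW,ys,.114),feed=.1)
    bot.line_to(W(XW,ys,z),feed=.03)
    bot.line_to(W(XW,ys-L,z),feed=.05)
    F=bot.sense()['ft_force'][2]
    bot.line_to(W(XW,ys-L,.114),feed=.06); return round(F,1)
def look(n,box=None,k=4):
    import pickle
    f=wrist(); pickle.dump(f,open(n+'.pkl','wb')); p=f['pixels']
    if box: u,v,w,h=box; p=cv2.resize(p[v:v+h,u:u+w],None,fx=k,fy=k,interpolation=cv2.INTER_CUBIC)
    save(p,n+'.png'); return f
E
python3 - <<'E'
from h import *
print([stroke(.018) for _ in range(4)])
bot.goto(W(XW,.168,.125),DOWN); bot.hold(.3)
f=look('w3',(250,95,110,80),6); print(f['s']['time_s'])
E
```

```text
[np.float64(6.1), np.float64(7.2), np.float64(7.3), np.float64(6.6)]
17.2083
```

View pics/w3.png

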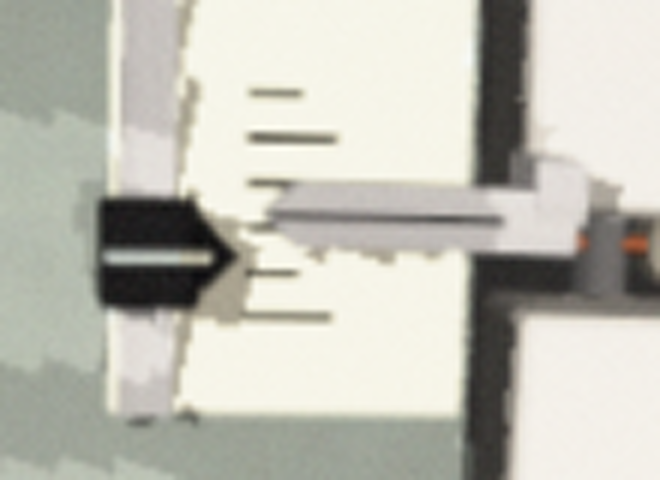

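Run:
```python
from h import *
import pickle
f=pickle.load(open('w3.pkl','rb'))
g=lambda u,v:(250+(u+.5)/6-.5,95+(v+.5)/6-.5)
p=wpt(f,*g(270,214),.102);m=wpt(f,*g(237,256),.104);print(p,m,p-m)
```

```text
[0.01204833 0.1432486 ] [0.00761633 0.1469842 ] [ 0.004432  -0.0037356]
```

Run:
```python
from h import *
bot.goto(W(XW,.177,.116),ROLL)
print([stroke(.018) for _ in range(3)])
bot.goto(W(XW,.168,.125),DOWN); bot.hold(.3)
f=look('w4',(250,95,80,80),7); print(f['s']['time_s'])
```

```text
[np.float64(6.4), np.float64(7.2), np.float64(7.3)]
24.4
```

View pics/w4.png

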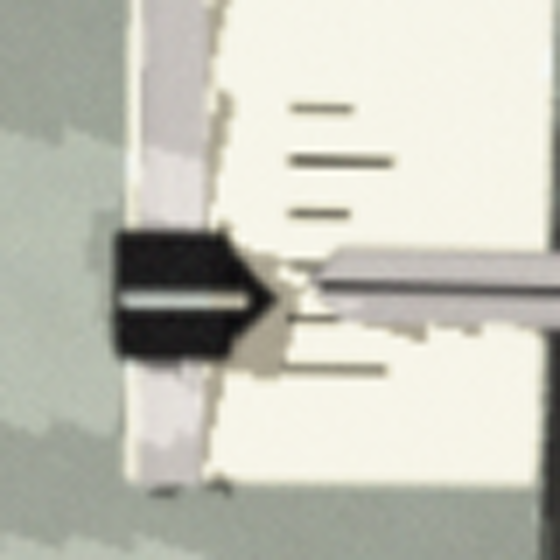

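Run:
```python
from h import *
import pickle
f=pickle.load(open('w4.pkl','rb'))
g=lambda u,v:(250+(u+.5)/7-.5,95+(v+.5)/7-.5)
p=wpt(f,*g(310,284),.102);m=wpt(f,*g(277,298.5),.104);print(p,m,p-m)
# axis consistency
print(wpt(f,*g(540,289),.102),wpt(f,*g(130,299.5),.104))
```

```text
[0.00880985 0.1436618 ] [0.00762652 0.1469537 ] [ 0.00118333 -0.0032919 ]
[0.00885867 0.12164532] [0.00739344 0.16050669]
```

Run:
```python
from h import *
bot.goto(W(XW,.173,.116),ROLL)
print([stroke(.0095,ys=.173) for _ in range(2)])
bot.goto(W(XW,.168,.125),DOWN); bot.hold(.3)
f=look('w5',(250,95,80,80),7); print(f['s']['time_s'])
```

```text
[np.float64(6.8), np.float64(7.9)]
29.8
```

View pics/w5.png

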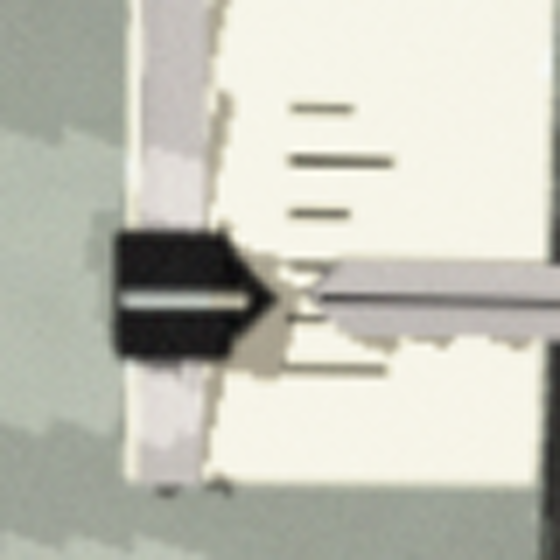

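```bash
cat > sub.py <<'E'
from h import *
import pickle,sys
def meas(f):
    g=f['pixels'].astype(float).mean(2)
    def line(cols,r0,r1,sign,z):
        P=[]
        for c in cols:
            a=sign*g[r0:r1,c]; a=a-np.median(a); a[a<.35*a.max()]=0
            P.append(wpt(f,c,(a*np.arange(r0,r1)).sum()/a.sum(),z))
        P=np.array(P); k=np.polyfit(P[:,1],P[:,0],1); return k
    kw=line(range(270,284),134,143,1,.104); kd=line(range(299,322),133,143,-1,.102)
    return kw,kd,np.polyval(kd,.1432)-np.polyval(kw,.1465),np.polyval(kd,.133)-np.polyval(kw,.153)
if __name__=='__main__':
    for n in sys.argv[1:]: print(n,*meas(pickle.load(open(n+'.pkl','rb'))))
E
python3 sub.py w4 w5
python3 - <<'E'
from h import *
import pickle
f=pickle.load(open('w5.pkl','rb'))
g=lambda u,v:(250+(u+.5)/7-.5,95+(v+.5)/7-.5)
p=wpt(f,*g(308,297),.102);m=wpt(f,*g(277,298.5),.104);print(p-m)
E
```

```text
w4 [0.01915685 0.004454  ] [0.00046606 0.00864123] 0.0014474973849119051 0.0013182240189186373
w5 [0.0182997 0.0046209] [-0.00749941  0.00852935] 0.00015363014456112444 0.00011117603642732399
[-4.31490268e-05 -3.13207357e-03]
```

The residual is about 0.1 mm, but the assumed heights add parallax. I'll put the camera straight above the tips for a check without parallax.

Run:
```python
from h import *
import pickle
bot.line_to(W(-.075,.145,.125),feed=.08); bot.hold(.4)
f=wrist(); pickle.dump(f,open('w6.pkl','wb')); T=wcam(f); print(f['s']['time_s'],Q.T@(T[:2,3]-T0),T[2,3])
# projection of expected tip
from scipy.optimize import fsolve
uv=fsolve(lambda p:(wpt(f,p[0],p[1],.103)-[.0077,.145])*1e3,[256,120]); print(uv)
u,v=int(uv[0])-35,int(uv[1])-25
print(u,v); save(cv2.resize(f['pixels'][v:v+50,u:u+70],None,fx=10,fy=10,interpolation=cv2.INTER_CUBIC),'w6.png')
```

```text
30.8083 [0.00657803 0.14551064] 0.29445565192045603
[256.75625684 101.20739017]
221 76
```

View pics/w6.png

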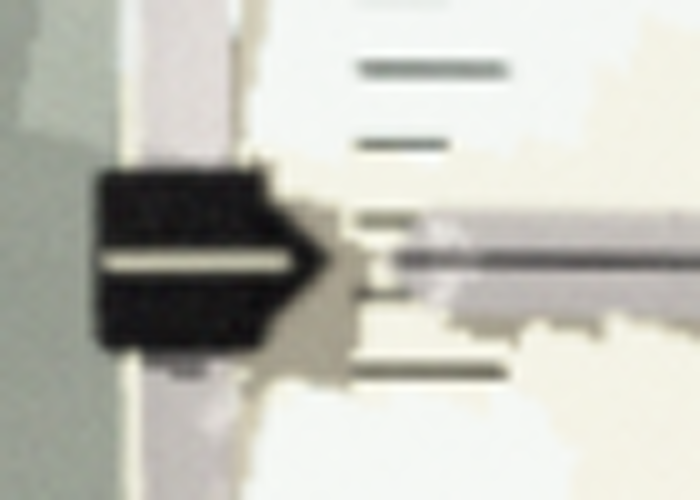

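Seen from straight above, the marker line is at row 261 with its tip at (330,261), and the pointer ridge is at row 260. That is within about 0.1 mm. I'll check the bystanders, retreat and hand in.

Run:
```python
from h import *
import pickle
bot.line_to(W(-.075,.145,.22),feed=.1)
bot.goto([0.187,0.596,0.215],[0,.1513,.9885,0]); bot.hold(.5)
f=bot.grab_frame('top'); a=pickle.load(open('f0.pkl','rb'))['top']['pixels']
d=np.abs(f['pixels'].astype(int)-a).max(2)
for n,(u0,u1,v0,v1) in dict(jar=(150,192,245,285),drv=(255,352,122,160),buckle=(255,290,285,306),scale=(220,262,205,240)).items(): print(n,(d[v0:v1,u0:u1]>45).sum())
print(bot.sense()['time_s']); bot.hand_in()
```

```text
jar 0
drv 0
buckle 0
scale 104
34.4833
the job is handed in; nothing more can be done
```

The gap is closed to the set marker and the job is handed in at about 34.5 s of the 72 s allowed.

- **Rolling:** I used the closed fingertips on top of the thumbwheel, eight strokes of about 18 mm and then two of 9.5 mm. The pointer was about 10 mm beyond the marker at the start. The downward force read 6 to 8 N in each stroke. That is a little above the 5 N I aimed for.
- **Alignment:** From the camera straight above the tips, pointer and marker agree to within about 0.1 mm. The earlier oblique views gave -0.04 to +0.15 mm, which depends on the tip heights assumed.
- **Surroundings:** Comparing top-camera pictures from the start and the end, the jar, screwdriver and buckle did not move. The marker's measured position stayed the same in the close-up checks, to about 0.1 mm. The hand was back at its starting place, touching nothing, before I handed in.
- **Disagreements:** The line-fit check on one intermediate picture gave 1.4 mm remaining, where the tip reading gave 1.2 mm. I used the tip reading, and the last pictures agree with it.

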